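# Tuck a gauge-well cover under its lap leaf and hold it down

### The job

Close the well of the grey gauge bed with the loose flat cover: take it by its grip bar and lay it flat and level on the bed, between the two guides and just short of the hinged steel leaf. Then slide it back so that its far edge, the one away from the grip bar, tucks in under the leaf without lifting the leaf, until the cover meets the end stop. Finish still holding the cover by its bar and pressing it down flat onto the rim with light hand pressure, some 10 to 20 N; do not let go, and leave the other things on the desk alone.

Things in the scene. Friction and masses are not known exactly. Their poses are not given: they have to be found in the camera images.
- bed: grey gauge bed, 230 (x) x 140 (y) x 30 mm, fixed; origin at the centre of its underside, z up, +x towards leaf and end stop (the way the cover slides in). Flat top (rim) 30 mm above the desk; solid ledge from x = -115 to -40 mm, then the open well. Two steel guides, 6 mm high on the rim, run from x = -65 to +85 mm, inner faces at y = +-48.5 mm. Open from above in front of the leaf
- rim: the flat top part of the bed (ledge, the two sides of the well and the strip behind it), rigid and fixed to the bed, same origin and axes as the bed; the cover lies on it and is pressed onto it
- bed_well (a point): centre of the well's mouth, level with the rim, at bed x = +10, y = 0, z = +30 mm; well 100 (x) x 68 (y) mm, 22 mm deep, a setting ring fixed in it. The closed cover's origin lies here, its axes parallel to the bed's
- bed_stop (a point): foot of the end stop's face, on the rim at bed x = +75, y = 0, z = +30 mm: a rigid bar 6 mm high across the bed, hidden under the leaf; the cover's far edge ends against it
- leaf (a joint): steel lap leaf, 112 mm wide, 3 mm thick, 80 g, hinged freely across the back of the bed at bed x = +104, z = +41 mm; falls back if raised. 0 = resting level on its own stop, underside 8 mm above the rim (the 5 mm cover passes beneath with 3 mm to spare); grows in rad as its front edge lifts; must stay below 0.06
- leaf_lip (a point): middle of the leaf's front edge at its underside: bed x = +46, z = +38 mm when the leaf rests. A short lip bent slightly up reaches on to bed x = +40 mm
- cover: loose flat aluminium cover, 130 (x) x 90 (y) x 5 mm, about 0.2 kg, flat on the desk left or right of the bed; origin at the centre of its underside, z up. A black grip bar, 14 (x) x 60 (y) x 30 mm high, stands on it at x = -25 mm, its top 35 mm above the underside. The +x edge (65 mm from the origin), away from the bar, goes under the leaf
- cover_handle (a point): middle of the top face of the cover's grip bar, at cover x = -25, y = 0, z = +35 mm; grip the bar across its 14 mm thickness (along cover x)
- mouse: dark computer mouse, 129 x 62 x 36 mm, on the other side of the bed from the cover; origin at its underside; bystander
- v_block: small steel V block, 44 x 32 x 30 mm, at the back left; origin at its underside; bystander
- dial_indicator: dial indicator, 104 x 55 x 20 mm, lying at the back right; origin at its underside; bystander
Things that resemble listed ones, but are neither listed nor needed, are in the scene too. Leave any turquoise look-alike of the cover alone.

How it is judged:
By the outcome, as a careful person would: the job done as asked, in the order asked, and still so for the second after the job is handed in, while the arm keeps its last pose, push and grip.
It also fails if it takes over 46 s, if anything falls off the work surface, if the arm or the gripper's body presses on something with over 40 N, if the wrist force passes 120 N, or if a joint passes its speed limit or range.

### The arm

A 7-joint arm with a two-finger parallel gripper is mounted at the origin on a cart in front of the work surface, level with it; the furniture and walls round the work are solid. World frame = base frame: x ahead of the robot, y to its left, z up, the work surface at z = 0. Lengths are in m, angles in rad, forces in N, time in s.
With the tool pointing down it reaches from about 0.4 to 0.875 m from the base axis. Payload 19.3 kg.
Tool frame: the origin (TCP) lies at the very end of the fingers, on their centre line; the grasp point (between the pads) lies 19 mm behind it; z points along the fingers, y is the line along which they close (so a half turn about z gives the same grasp; the last joint's range is limited). The gripper opens to 85 mm and grips with 20 to 120 N. Pads are 22 mm wide; open, the fingers measure 114 mm over their backs; the gripper's body (76 mm by 85 mm) begins 54 mm behind the grasp point. The pads swing forward as they close: fully open they stand 13 mm farther back than shut.
Start: joints at [1.108, 0.521, -0.036, 1.599, 0.021, 1.021, -0.113], TCP at [0.239, -0.577, 0.231] pointing down, gripper open.
Joint ranges: [-2.91, 2.91], [-0.3, 2.13], [-1.5, 1.42], [0.17, 2.43], [-1.26, 4.41], [0.16, 1.93], [-2.52, 2.52]. Speed limits (rad/s): [1.89, 1.89, 2.39, 2.39, 3.01, 3.01, 3.01].

### API

Orientations are given as a unit quaternion [x, y, z, w].
In Python, from plant import arm gives the robot as it stands.
- The arm moves only by the tool jog_arm, never from a script. Its argument "moves" is a list that holds one entry, the list of rows, each a list of 7 numbers: the turn, a rotation vector about the tool's x, y, z as a fraction of full scale, then the shift along the tool's x, y, z as a fraction of full scale, then the opening, from -1 (shut) to 1 (fully open). A call has exactly 10 rows; each row shifts and turns the commanded pose from where the row before left it, along the tool's axes as they then stand; what a row does not reach is not made up. Full scale, the value 1, is 0.05 m for a shift and 6 degrees for a turn. A row lasts 1/10 s, in which the tool goes at most 50 mm and 8.59 degrees, less where a joint would pass 70% of its speed; a pose out of reach is approached as far as the arm can. A call with a number of a shift or a turn outside -1 to 1 is refused whole. A call with a gripper value outside its range is refused whole. The fingers move at their own pace and stop on an object; "force" is the grip in N (left out, the last holds). Time passes only in rows, so rows that do not move let the fingers close, or fill a call up. It gives the time, the measured TCP pose, the force, the opening and the grip force at its end, in the units of the state.
- arm.state(): the state, without advancing time (a new reading comes with each control period).
- arm.camera(name): name is "scene" or "top" or "wrist"; returns the picture (420x560x3 uint8, red, green, blue); there is no depth.
- arm.get_calibration(name): a dict with "camera_matrix" (3x3 intrinsics, pixels), "R" (3x3) and "t" (3): a world point X has camera coordinates R X + t. Camera axes: x right, y down, z forward; pixel columns grow to the right and rows downward; lengths in m; the calibration is good to about 2 mm. A picture is of the moment at which its call begins: read the wrist's pose just before it. get_calibration takes no time and is no camera call; for the wrist camera it gives the pose at the moment of the call.
- arm.finish_job(): hands the job in; it is judged then, once.
The state is a dict: "t": time; "joint_positions": joint angles; "joint_vel": joint speeds; "effort": joint torques, N m; "tcp_pos": TCP position; "tcp_rot": TCP orientation; "wrist_force": force on the tool from outside, world axes, zero at the start; "wrist_torque": the same for the moment, N m; "width": finger opening in m; "grip_force": force on a finger pad.
Only numpy, scipy, OpenCV 4.12 (cv2) and the standard library are available. Lean on these libraries where they do the work, as an engineer would, in place of code of your own. Each camera call takes 0.05 s, during which the arm holds its last target. There are 200 camera calls.

## Working session

There is one attempt and no reset: what is moved stays moved. The work goes in short steps, Python scripts to look and compute and a tool call to move; the robot and the scene stay as the last step left them, time stands still between calls to the robot, and variables do not carry over. Pictures are saved under pics/ and viewed, at most 10 in all, crops included, and the job is handed in when it is done.

Besides the shell and the picture viewer there is one more tool, called by a JSON object that holds its "op" and its "data", one argument or row to a line. jog_arm: Moves the arm, as the interface text tells. Shift numbers are shares of 0.05 m and turn numbers shares of 6 degrees, none past 1 either way. Its arguments: {"type":"object","properties":{"moves":{"type":"array"},"force":{"type":"number"}},"required":["moves"]}

```bash
mkdir -p pics; ls
python3 - <<'E'
from plant import arm
import cv2,numpy as np
s=arm.state();print(s)
for n in("scene","top"):
    im=arm.camera(n);cv2.imwrite(f"pics/{n}0.png",im[:,:,::-1]);c=arm.get_calibration(n);print(n,c)
E
```

```text
pics
{'t': 0.0, 'joint_positions': array([ 1.10777211,  0.52201553, -0.03631448,  1.59998118,  0.02120321,
        1.02108541, -0.11277563]), 'joint_vel': array([-0.00154871, -0.00045372, -0.00031938,  0.00113142,  0.00071553,
        0.00128231,  0.00053418]), 'effort': array([ 4.41502125e-04, -9.27113628e+01,  1.97996669e+00, -3.69947147e+01,
        1.77456747e-02,  8.00654234e-03, -4.12604027e-05]), 'tcp_pos': array([ 0.23908585, -0.57711492,  0.23073453]), 'tcp_rot': array([ 9.80772494e-01,  1.95153812e-01, -1.50030528e-04, -5.31440995e-04]), 'wrist_force': array([-0.31060943, -0.07614723, -0.08406426]), 'wrist_torque': array([ 2.12575890e-02, -2.14401091e-02,  4.70859794e-05]), 'grip_force': 0.0, 'width': 0.0856276476847892}
scene {'camera_matrix': array([[436.50064883,   0.        , 282.02700915],
       [  0.        , 436.50064883, 212.78709496],
       [  0.        ,   0.        ,   1.        ]]), 'R': array([[-0.69641249, -0.71746666, -0.01585077],
       [-0.38659969,  0.39368017, -0.83400036],
       [ 0.60460758, -0.57468036, -0.55153617]]), 't': array([0.42724466, 0.24435281, 1.13219486])}
top {'camera_matrix': array([[477.98001243,   0.        , 271.87653561],
       [  0.        , 477.98001243, 204.16439702],
       [  0.        ,   0.        ,   1.        ]]), 'R': array([[-0.0157557 , -0.99960723, -0.02317622],
       [-0.98940492,  0.01893224, -0.14394262],
       [ 0.14432486,  0.02066275, -0.9893146 ]]), 't': array([0.07715481, 0.57117616, 1.2195439 ])}
```

View pics/top0.png

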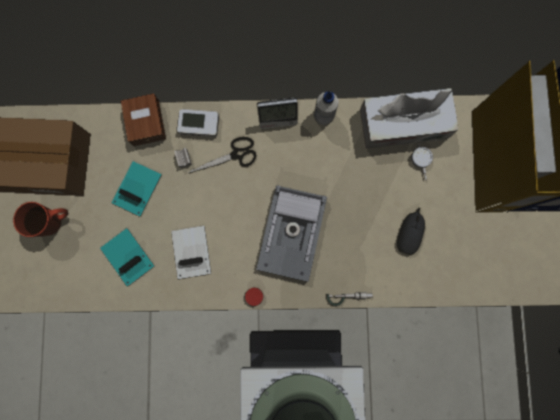

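View pics/scene0.png

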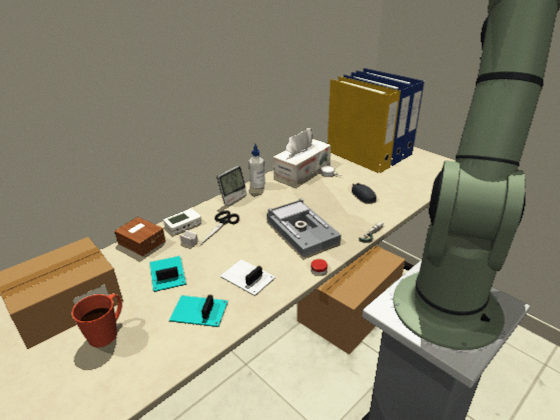

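The top view shows the possible covers: a pale aluminium plate at (191,252) with its bar at (190,262), and turquoise look-alikes at (137,188) and (127,257). I choose the pale one. The bed is at (292,234), with the leaf at its upper end near (300,205). The mouse is at (411,233).

Run:
```python
import cv2
im=cv2.imread("pics/top0.png")
a=cv2.resize(im[220:285,165:220],None,fx=8,fy=8,interpolation=cv2.INTER_CUBIC)
b=cv2.resize(im[180:290,250:332],None,fx=5,fy=5,interpolation=cv2.INTER_CUBIC)
import numpy as np
o=np.zeros((560,440+420,3),np.uint8);o[:520,:440]=a;o[:550,445:855]=b
o=o[:,:]
cv2.imwrite("pics/crop1.png",cv2.resize(np.clip(o*1.4,0,255).astype(np.uint8),(800,521)))
```

```text
(no output)
```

View pics/crop1.png

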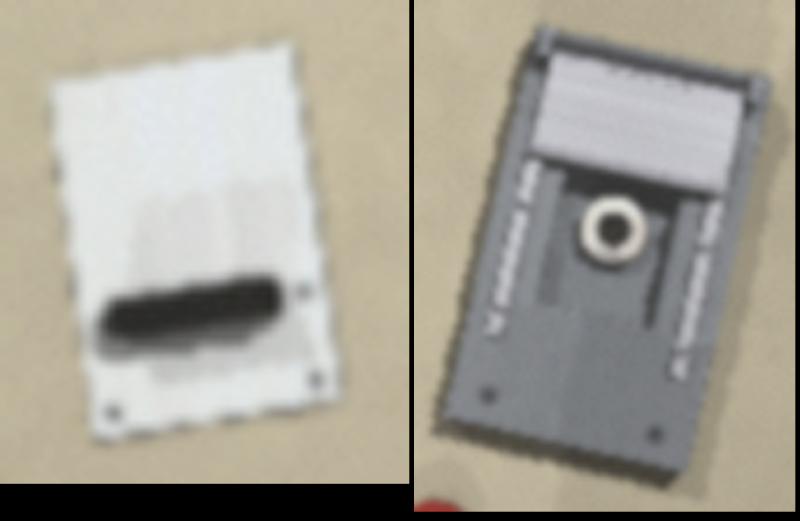

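Left half of the crop: the pale plate has corners (52,82), (292,45), (340,398) and (92,438), with its black bar toward the bottom edge, so its +x edge is up and away from the robot, matching the description. Right half: the bed, with its rim front corners at about (445,420) and (672,470), and the leaf lip running from (533,155) to (725,192).

```bash
cat > h.py <<'E'
import numpy as np,cv2
from scipy.optimize import least_squares
from scipy.spatial.transform import Rotation as R
def proj(c,X):
    p=(np.asarray(X)@np.array(c["R"]).T+c["t"])@np.array(c["camera_matrix"]).T
    return p[:,:2]/p[:,2:]
def w(p,M,z0=0):
    x,y,th=p[:3];M=np.asarray(M,float)/1000;cs,sn=np.cos(th),np.sin(th)
    return np.c_[x+cs*M[:,0]-sn*M[:,1],y+sn*M[:,0]+cs*M[:,1],M[:,2]+z0]
def fit(c,M,px,p0,z0=0):
    r=least_squares(lambda p:(proj(c,w(p,M,z0))-px).ravel(),p0,loss='soft_l1')
    return r.x,(proj(c,w(r.x,M,z0))-px).round(1)
E
python3 - <<'E'
from h import *
from plant import arm
c=arm.get_calibration("top")
pa=np.array([(52,82),(292,45),(340,398),(92,438)])/7.442+[165,220]-.45
Mc=[(65,45,5),(65,-45,5),(-65,-45,5),(-65,45,5)]
p,r=fit(c,Mc,pa,[.5,.2,0]);print("cover",p,np.degrees(p[2]),r.tolist());print("handle",w(p,[(-25,0,35)]), proj(c,w(p,[(-25,0,35)])))
pb=np.array([(445,415),(672,468),(533,155),(725,192),(493,332),(680,377)])/.930
pb=(pb-[445,0])/5+[250,180]-.4
Mb=[(-115,70,30),(-115,-70,30),(40,56,40),(40,-56,40),(-65,51.5,36),(-65,-51.5,36)]
p,r=fit(c,Mb,pb,[.5,0,0]);print("bed",p,np.degrees(p[2]),r.tolist())
print("hole/back", (proj(c,w(p,[(115,70,30),(115,-70,30)]))-[250,180])*5*.93+[445*.93,0])
s=arm.state();print(arm.get_calibration("wrist"),R.from_quat(s["tcp_rot"]).as_matrix().round(3))
E
```

```text
cover [0.45277443 0.28870276 0.13497237] 7.73334734232851 [[-0.4, -0.1], [0.2, -0.2], [0.1, 0.3], [0.1, 0.0]]
handle [[0.4280018  0.28533869 0.035     ]] [[189.59459678 260.66836105]]
bed [ 0.49940816  0.01536962 -0.24817909] -14.219614135769206 [[-0.2, -0.4], [3.2, 0.7], [-0.4, -1.0], [-0.2, 0.7], [0.7, 0.3], [-1.1, -0.3]]
hole/back [[535.70778856  19.54042058]
 [773.46437851  73.85708918]]
{'camera_matrix': array([[333.3124581 ,   0.        , 278.42212229],
       [  0.        , 333.3124581 , 213.64562162],
       [  0.        ,   0.        ,   1.        ]]), 'R': array([[ 0.38189456, -0.92420516, -0.00116781],
       [-0.88297577, -0.36523061,  0.29489048],
       [-0.27296582, -0.11158592, -0.95553035]]), 't': array([-0.62416233, -0.03794696,  0.37990899])} [[ 0.924  0.383 -0.   ]
 [ 0.383 -0.924  0.001]
 [-0.    -0.001 -1.   ]]
```

{"op": "jog_arm", "data": {
  "moves": [
    [[0, 0, 0, 0.66, -0.54, 0, 1], [0, 0, 0, 0.66, -0.54, 0, 1], [0, 0, 0, 0.66, -0.54, 0, 1], [0, 0, 0, 0.66, -0.54, 0, 1], [0, 0, 0, 0.66, -0.54, 0, 1], [0, 0, 0, 0.66, -0.54, 0, 1], [0, 0, 0, 0.66, -0.54, 0, 1], [0, 0, 0, 0.66, -0.54, 0, 1], [0, 0, 0, 0.66, -0.54, 0, 1], [0, 0, 0, 0.66, -0.54, 0, 1]]
  ]
}}

```text
t: 1.1
tcp_pos: [0.4412, -0.2001, 0.2313]
tcp_rot: [0.981, 0.195, -0.0, 0.0]
wrist_force: [1.0, -0.8, -0.8]
width: 0.0855
grip_force: 0.0
```

{"op": "jog_arm", "data": {
  "moves": [
    [[0, 0, 0, 0.66, -0.54, 0, 1], [0, 0, 0, 0.66, -0.54, 0, 1], [0, 0, 0, 0.66, -0.54, 0, 1], [0, 0, 0, 0.66, -0.54, 0, 1], [0, 0, -1, 0, 0, 0, 1], [0, 0, -1, 0, 0, 0, 1], [0, 0, -1, 0, 0, 0, 1], [0, 0, -1, 0, 0, 0, 1], [0, 0, -1, 0, 0, 0, 1], [0, 0, 0, 0, 0, 0, 1]]
  ]
}}

```text
t: 2.1
tcp_pos: [0.5212, -0.0515, 0.2311]
tcp_rot: [0.896, 0.443, -0.0, -0.0]
wrist_force: [-0.6, -0.6, -0.1]
width: 0.0854
grip_force: 0.0
```

```bash
cat >> h.py <<'E'
def st(arm):
    s=arm.state();m=R.from_quat(s["tcp_rot"]).as_matrix()
    print("t",round(s["t"],2),"tcp",s["tcp_pos"].round(4),"a",np.degrees(np.arctan2(m[1,0],m[0,0])).round(2),"zax",m[:,2].round(4),"F",s["wrist_force"].round(1),"T",s["wrist_torque"].round(2),"w",round(s["width"],4),"g",round(s["grip_force"],1),"q",s["joint_positions"].round(2))
    return s,m
E
python3 - <<'E'
from h import *
from plant import arm
import pickle
st(arm);c=arm.get_calibration("wrist");im=arm.camera("wrist")
pickle.dump(c,open("w1.pkl","wb"));cv2.imwrite("pics/w1.png",im[:,:,::-1])
cv2.imwrite("pics/w1b.png",cv2.convertScaleAbs(cv2.resize(im[:,:,::-1],(800,600),interpolation=cv2.INTER_CUBIC),alpha=1.3))
E
```

```text
t 2.1 tcp [ 0.5212 -0.0515  0.2311] a 52.61 zax [-5.e-04  2.e-04 -1.e+00] F [-0.6 -0.6 -0.1] T [-0.02  0.01  0.02] w 0.0854 g 0.0 q [ 0.26  0.38 -0.36  1.85  0.16  0.94 -0.82]
```

View pics/w1b.png

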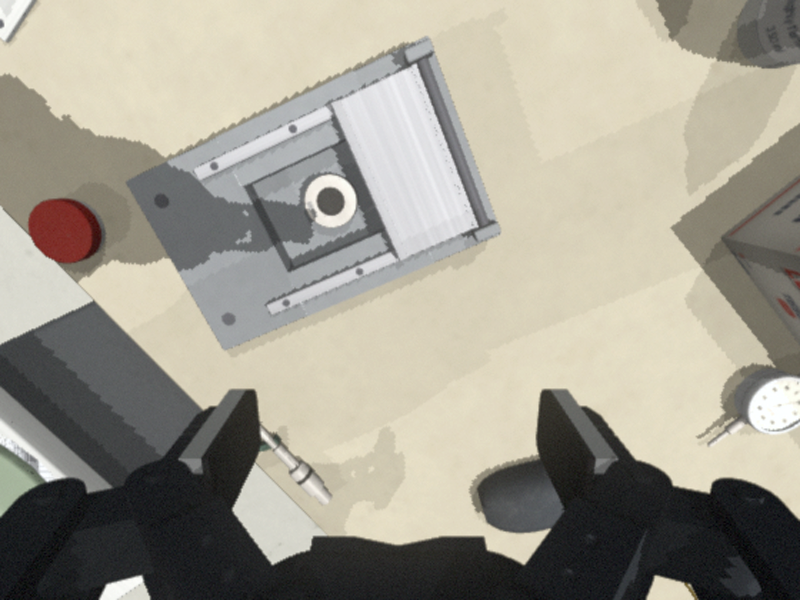

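The wrist view shows the bed clearly: rim front corners (127,182) and (225,348), leaf front corners (331,104) and (400,261), well front corners (246,186) and (290,271), and guide front ends near (200,174) and (268,308). I'll fit the pose to these.

Run:
```python
from h import *
import pickle
c=pickle.load(open("w1.pkl","rb"))
px=np.array([(127,182),(225,348),(331,104),(400,261),(246,186),(290,271),(205,181),(267,303)])/1.42857-.15
M=[(-115,70,30),(-115,-70,30),(40,56,40),(40,-56,40),(-40,34,30),(-40,-34,30),(-65,48.5,36),(-65,-48.5,36)]
p,r=fit(c,M,px,[.5,.015,-.25]);print("bed",p.round(4),np.degrees(p[2]),r.tolist())
# overlay
im=cv2.imread("pics/w1b.png")
def line(P,col):
    q=(proj(c,w(p,P))+.15)*1.42857;cv2.polylines(im,[np.round(q*8).astype(int)],False,col,1,cv2.LINE_AA,3)
line([(115,70,30),(-115,70,30),(-115,-70,30),(115,-70,30)],(0,0,255))
line([(-40,34,30),(-40,-34,30),(40,-34,30)],(0,255,0))
line([(40,34,30),(-40,34,30)],(0,255,0))
for s in(1,-1): line([(-65,s*48.5,36),(40,s*48.5,36)],(255,0,0))
line([(46,56,41),(46,-56,41)],(255,0,255));line([(40,56,40),(40,-56,40)],(255,0,255))
cv2.imwrite("pics/ov1.png",cv2.resize(im[20:370,100:520],(800,600)[:2] if 0 else (720,600),interpolation=cv2.INTER_CUBIC))
```

```text
bed [ 0.5013  0.0165 -0.2463] -14.112655177820754 [[-0.5, -1.0], [0.2, 2.1], [1.5, -0.0], [0.8, -0.8], [-0.3, -0.4], [-0.0, 1.0], [-3.0, -0.1], [0.1, 1.2]]
```

View pics/ov1.png

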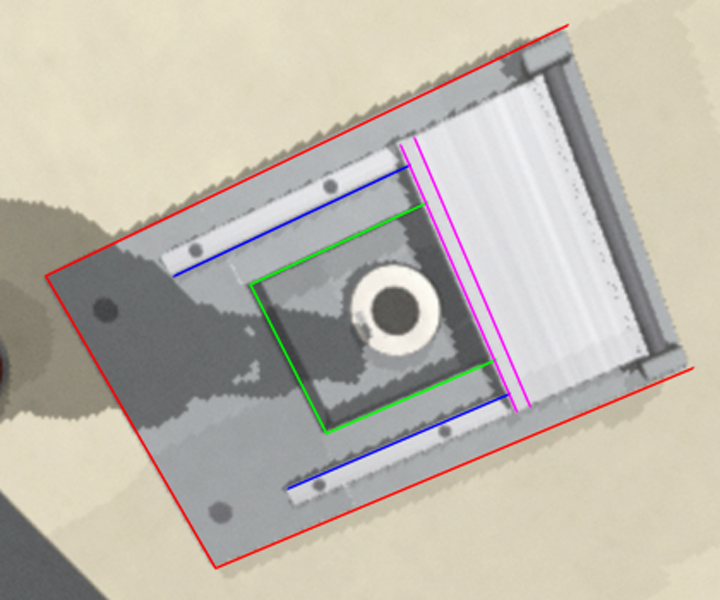

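The overlay fits at the guides (left front end about (170,268), right about (290,490)), the well and the lip. The clearances are larger than the remaining error. Next I go to the cover.

{"op": "jog_arm", "data": {
  "moves": [
    [[0, 0, 0, 0.42, -0.61, 0, 1], [0, 0, 0, 0.42, -0.61, 0, 1], [0, 0, 0, 0.42, -0.61, 0, 1], [0, 0, 0, 0.42, -0.61, 0, 1], [0, 0, 0, 0.42, -0.61, 0, 1], [0, 0, 0, 0.42, -0.61, 0, 1], [0, 0, 0, 0.42, -0.61, 0, 1], [0, 0, 0, 0.42, -0.61, 0, 1], [0, 0, -1, 0, 0, 0, 1], [0, 0, -1, 0, 0, 0, 1]]
  ]
}}

```text
t: 3.15
tcp_pos: [0.4294, 0.2317, 0.2312]
tcp_rot: [0.845, 0.535, -0.0, -0.0]
wrist_force: [1.5, -0.5, -0.1]
width: 0.0855
grip_force: 0.0
```

{"op": "jog_arm", "data": {
  "moves": [
    [[0, 0, -1, 0, 0, 0, 1], [0, 0, -1, 0, 0, 0, 1], [0, 0, -1, 0, 0, 0, 1], [0, 0, -1, 0, 0, 0, 1], [0, 0, -1, 0, 0, 0, 1], [0, 0, -0.5, 0, 0, 0, 1], [0, 0, 0, 0, 0, 0, 1], [0, 0, 0, 0, 0, 0, 1], [0, 0, 0, 0, 0, 0, 1], [0, 0, 0, 0, 0, 0, 1]]
  ]
}}

```text
t: 4.15
tcp_pos: [0.43, 0.2305, 0.2313]
tcp_rot: [0.66, 0.751, -0.0, 0.0]
wrist_force: [-0.0, 0.4, -0.4]
width: 0.0854
grip_force: 0.0
```

Run:
```python
from h import *
from plant import arm
import pickle
st(arm);c=arm.get_calibration("wrist");im=arm.camera("wrist")
pickle.dump(c,open("w2.pkl","wb"))
cv2.imwrite("pics/w2.png",cv2.convertScaleAbs(cv2.resize(im[:,:,::-1],(800,600),interpolation=cv2.INTER_CUBIC),alpha=1.1))
```

```text
t 4.15 tcp [0.43   0.2305 0.2313] a 97.43 zax [ 0. -0. -1.] F [-0.   0.4 -0.4] T [-0.1  -0.03 -0.01] w 0.0854 g 0.0 q [-0.1   0.36 -0.64  1.93  0.27  0.94 -0.74]
```

View pics/w2.png

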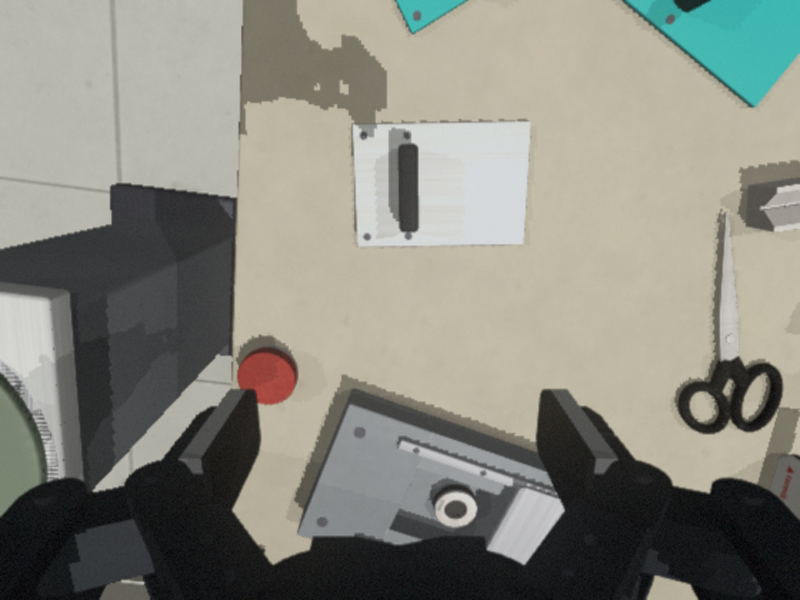

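The close view shows the aluminium cover with corners (353,122), (530,121), (524,243) and (358,245), and the bar top at about (408,188). The turquoise plates are clear of it at the top.

Run:
```python
from h import *
from plant import arm
import pickle
c=pickle.load(open("w2.pkl","rb"))
px=np.array([(353,122),(530,121),(524,244),(358,245)])/1.42857-.15
p,r=fit(c,[(-65,45,5),(65,45,5),(65,-45,5),(-65,-45,5)],px,[.45,.29,.13]);print(p.round(4),np.degrees(p[2]),r.tolist())
h=w(p,[(-25,0,35)]);print("handle",h,(proj(c,h)+.15)*1.42857)
s,m=st(arm);d=h[0]-s["tcp_pos"];print("tool delta to handle",(m.T@d).round(4))
```

```text
[0.455  0.2904 0.1381] 7.9113974742210464 [[-0.2, 0.2], [1.6, -0.4], [-0.2, -0.0], [-0.7, 0.3]]
handle [[0.4301917  0.28697658 0.035     ]] [[408.99350005 187.97892458]]
t 4.2 tcp [0.43   0.2305 0.2313] a 97.44 zax [ 0. -0. -1.] F [ 0.2 -0.3 -0. ] T [ 0.01 -0.03 -0.01] w 0.0855 g 0.0 q [-0.1   0.36 -0.64  1.93  0.27  0.94 -0.74]
tool delta to handle [0.056  0.0075 0.1963]
```

{"op": "jog_arm", "data": {
  "moves": [
    [[0, 0, -0.08, 0.28, 0.04, 0.5, 1], [0, 0, 0, 0.28, 0.04, 0.5, 1], [0, 0, 0, 0.28, 0.04, 0.5, 1], [0, 0, 0, 0.28, 0.03, 0.5, 1], [0, 0, 0, 0, 0, 0.5, 1], [0, 0, 0, 0, 0, 0.5, 1], [0, 0, 0, 0, 0, 0.5, 1], [0, 0, 0, 0, 0, 0.4, 1], [0, 0, 0, 0, 0, 0.3, 1], [0, 0, 0, 0, 0, 0.2, 1]]
  ]
}}

```text
t: 5.2
tcp_pos: [0.4296, 0.2869, 0.0103]
tcp_rot: [0.656, 0.755, -0.0, -0.0]
wrist_force: [0.4, -0.8, 0.2]
width: 0.0854
grip_force: 0.0
```

{"op": "jog_arm", "data": {
  "force": 80,
  "moves": [
    [[0, 0, 0, 0, 0, 0, -1], [0, 0, 0, 0, 0, 0, -1], [0, 0, 0, 0, 0, 0, -1], [0, 0, 0, 0, 0, 0, -1], [0, 0, 0, 0, 0, 0, -1], [0, 0, 0, 0, 0, 0, -1], [0, 0, 0, 0, 0, 0, -1], [0, 0, 0, 0, 0, 0, -1], [0, 0, 0, 0, 0, 0, -1], [0, 0, 0, 0, 0, 0, -1]]
  ]
}}

```text
t: 6.2
tcp_pos: [0.4301, 0.2871, 0.012]
tcp_rot: [0.656, 0.755, 0.0, 0.0]
wrist_force: [-2.3, -2.0, 12.0]
width: 0.0122
grip_force: 79.6
```

Run:
```python
from h import *
from plant import arm
st(arm)
```

```text
t 6.2 tcp [0.4301 0.2871 0.012 ] a 97.98 zax [ 9.e-04  3.e-04 -1.e+00] F [-2.3 -2.  12. ] T [-0.4   0.44  0.02] w 0.0122 g 79.6 q [-0.39  0.73 -0.43  2.    0.59  0.53 -1.1 ]
```

{"op": "jog_arm", "data": {
  "moves": [
    [[0, 0, 0, 0, 0, -0.2, -1], [0, 0, 0, 0, 0, -0.4, -1], [0, 0, 0, 0, 0, -0.5, -1], [0, 0, 0, 0, 0, -0.5, -1], [0, 0, 0, 0, 0, -0.4, -1], [0, 0, 0, -0.2, -0.03, 0, -1], [0, 0, 0, -0.4, -0.03, 0, -1], [0, 0, 0, -0.5, -0.03, 0, -1], [0, 0, 0, -0.5, -0.03, 0, -1], [0, 0, 0, -0.5, -0.03, 0, -1]]
  ]
}}

```text
t: 7.2
tcp_pos: [0.4365, 0.1802, 0.1109]
tcp_rot: [0.656, 0.755, -0.0, -0.0]
wrist_force: [0.1, 0.3, -2.6]
width: 0.012
grip_force: 78.3
```

{"op": "jog_arm", "data": {
  "moves": [
    [[0, 0, 0, -0.5, -0.03, 0, -1], [0, 0, 0, -0.5, -0.03, 0, -1], [0, 0, 0, -0.5, -0.03, 0, -1], [0, 0, 0, -0.5, -0.03, 0, -1], [0, 0, 0, -0.5, -0.03, 0, -1], [0, 0, 0, -0.44, -0.04, 0, -1], [0, 0, 0.9, -0.1, -0.02, 0, -1], [0, 0, 0.9, 0, 0, 0, -1], [0, 0, 0.9, 0, 0, 0, -1], [0, 0, 0.99, 0, 0, 0, -1]]
  ]
}}

```text
t: 8.2
tcp_pos: [0.447, 0.0292, 0.1109]
tcp_rot: [0.79, 0.613, -0.0, -0.0]
wrist_force: [0.1, 1.1, -2.3]
width: 0.0126
grip_force: 78.3
```

Run:
```python
from h import *
from plant import arm
import pickle
arm.camera("scene")
s,m=st(arm);c=arm.get_calibration("wrist");im=arm.camera("wrist")
pickle.dump(c,open("w3.pkl","wb"))
im=cv2.convertScaleAbs(cv2.resize(im[:,:,::-1],(800,600),interpolation=cv2.INTER_CUBIC),alpha=1.2)
# overlay: predicted cover top outline (if level, bar centred on TCP) and bed
a=np.arctan2(m[1,0],m[0,0])-np.pi/2
zc=s["tcp_pos"][2]-.012
o=s["tcp_pos"][:2]+.025*np.array([np.cos(a),np.sin(a)]);
def line(p,P,col,z0=0):
    q=(proj(c,w(p,P,z0))+.15)*1.42857;cv2.polylines(im,[np.round(q*8).astype(int)],False,col,1,cv2.LINE_AA,3)
line((*o,a),[(-65,45,5),(65,45,5),(65,-45,5),(-65,-45,5),(-65,45,5)],(0,0,255),zc)
b=(.5013,.0165,-.2463)
for k in(1,-1): line(b,[(-65,k*48.5,36),(40,k*48.5,36)],(255,0,0))
line(b,[(40,56,40),(40,-56,40)],(255,0,255))
line(b,[(-115,-70,30),(-115,70,30),(115,70,30)],(0,200,0))
cv2.imwrite("pics/w3.png",im)
```

```text
t 8.25 tcp [0.447  0.0293 0.111 ] a 75.19 zax [-9.e-04 -2.e-04 -1.e+00] F [ 0.   0.2 -1.4] T [0.   0.03 0.05] w 0.0122 g 78.3 q [ 0.16  0.47 -0.46  2.14  0.36  0.61 -0.81]
```

View pics/w3.png

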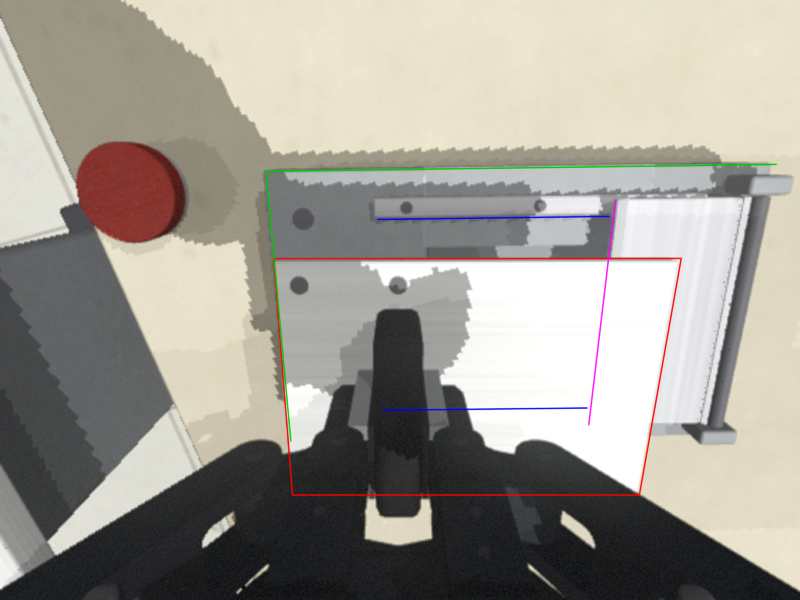

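The red outline predicted from the TCP matches the held cover's top edge at (275,259) to (681,259), so the cover is level and centred in the grip. The blue guide line at (378,218) also matches the guide. Now I lower it.

{"op": "jog_arm", "data": {
  "moves": [
    [[0, 0, -0.11, 0.02, 0.02, 0.2, -1], [0, 0, 0, 0, 0, 0.3, -1], [0, 0, 0, 0, 0, 0.3, -1], [0, 0, 0, 0, 0, 0.3, -1], [0, 0, 0, 0, 0, 0.2, -1], [0, 0, 0, 0, 0, 0, -1], [0, 0, 0, 0, 0, 0, -1], [0, 0, 0, 0, 0, 0, -1], [0, 0, 0, 0, 0, 0, -1], [0, 0, 0, 0, 0, 0, -1]]
  ]
}}

```text
t: 9.3
tcp_pos: [0.4491, 0.0306, 0.0467]
tcp_rot: [0.785, 0.619, 0.0, 0.0]
wrist_force: [-0.6, 0.2, -2.3]
width: 0.0124
grip_force: 78.1
```

Run:
```python
from h import *
from plant import arm
s,m=st(arm)
c,sn=np.cos(-.2463),np.sin(-.2463);d=s["tcp_pos"][:2]-[.5013,.0165];print("bed xy",c*d[0]+sn*d[1],-sn*d[0]+c*d[1])
```

```text
t 9.3 tcp [0.4491 0.0306 0.0467] a 76.5 zax [ 7.e-04  0.e+00 -1.e+00] F [-0.6  0.2 -2.3] T [0.02 0.09 0.  ] w 0.0124 g 78.1 q [ 0.09  0.59 -0.37  2.17  0.48  0.46 -0.89]
bed xy -0.054043007282168744 0.0009293263776877989
```

{"op": "jog_arm", "data": {
  "moves": [
    [[0, 0, 0.1, -0.02, -0.03, 0.02, -1], [0, 0, 0, 0, 0, 0.02, -1], [0, 0, 0, 0, 0, 0.02, -1], [0, 0, 0, 0, 0, 0.02, -1], [0, 0, 0, 0, 0, 0, -1], [0, 0, 0, 0, 0, 0, -1], [0, 0, 0, 0, 0, 0, -1], [0, 0, 0, 0, 0, 0, -1], [0, 0, 0, 0, 0, 0, -1], [0, 0, 0, 0, 0, 0, -1]]
  ]
}}

```text
t: 10.3
tcp_pos: [0.4472, 0.0301, 0.0423]
tcp_rot: [0.789, 0.615, 0.0, 0.0]
wrist_force: [-0.1, -0.2, -3.1]
width: 0.0123
grip_force: 78.3
```

Run:
```python
from h import *
from plant import arm
st(arm)
```

```text
t 10.3 tcp [0.4472 0.0301 0.0423] a 75.9 zax [ 0.  0. -1.] F [-0.1 -0.2 -3.1] T [ 0.09  0.09 -0.01] w 0.0123 g 78.3 q [ 0.08  0.6  -0.36  2.17  0.48  0.44 -0.91]
```

{"op": "jog_arm", "data": {
  "moves": [
    [[0, 0, 0, 0, 0, 0.01, -1], [0, 0, 0, 0, 0, 0, -1], [0, 0, 0, 0, 0, 0.01, -1], [0, 0, 0, 0, 0, 0, -1], [0, 0, 0, 0, 0, 0, -1], [0, 0, 0, 0, 0, 0, -1], [0, 0, 0, 0, 0, 0, -1], [0, 0, 0, 0, 0, 0, -1], [0, 0, 0, 0, 0, 0, -1], [0, 0, 0, 0, 0, 0, -1]]
  ]
}}

```text
t: 11.3
tcp_pos: [0.4472, 0.03, 0.042]
tcp_rot: [0.788, 0.615, 0.0, 0.0]
wrist_force: [-5.6, -0.9, 23.1]
width: 0.0125
grip_force: 81.9
```

Run:
```python
from h import *
from plant import arm
st(arm)
```

```text
t 11.3 tcp [0.4472 0.03   0.042 ] a 75.91 zax [ 6.e-04 -5.e-04 -1.e+00] F [-5.6 -0.9 23.1] T [-0.02  1.4  -0.02] w 0.0125 g 81.9 q [ 0.08  0.6  -0.36  2.17  0.48  0.44 -0.91]
```

{"op": "jog_arm", "data": {
  "moves": [
    [[0, 0, 0, 0, 0, -0.01, -1], [0, 0, 0, 0, 0.04, 0, -1], [0, 0, 0, 0, 0.08, 0, -1], [0, 0, 0, 0, 0.08, 0, -1], [0, 0, 0, 0, 0.08, 0, -1], [0, 0, 0, 0, 0.08, 0, -1], [0, 0, 0, 0, 0.06, 0, -1], [0, 0, 0, 0, 0.04, 0, -1], [0, 0, 0, 0, 0, 0, -1], [0, 0, 0, 0, 0, 0, -1]]
  ]
}}

```text
t: 12.3
tcp_pos: [0.4694, 0.0245, 0.042]
tcp_rot: [0.789, 0.615, -0.0, -0.0]
wrist_force: [-4.8, 0.6, 10.3]
width: 0.0123
grip_force: 80.3
```

```bash
cat >> h.py <<'E'
def bed(s):
    c,sn=np.cos(-.2463),np.sin(-.2463);d=s["tcp_pos"][:2]-[.5013,.0165];print("bed xy mm",1e3*(c*d[0]+sn*d[1]),1e3*(-sn*d[0]+c*d[1]),"Fbed",c*s["wrist_force"][0]+sn*s["wrist_force"][1])
E
python3 - <<'E'
from h import *
from plant import arm
s,m=st(arm);bed(s)
c=arm.get_calibration("scene");im=arm.camera("scene")
q=proj(c,[[.55,.0,.04]])[0].astype(int);print(q)
cv2.imwrite("pics/s4.png",cv2.convertScaleAbs(cv2.resize(im[q[1]-50:q[1]+40,q[0]-60:q[0]+60,::-1],(800,600),interpolation=cv2.INTER_CUBIC),alpha=1.2))
E
```

```text
t 12.3 tcp [0.4694 0.0245 0.042 ] a 75.91 zax [-2.e-04 -1.e-04 -1.e+00] F [-4.8  0.6 10.3] T [0.18 1.01 0.  ] w 0.0123 g 80.3 q [ 0.1   0.62 -0.37  2.12  0.47  0.48 -0.87]
bed xy mm -32.91544935270241 -0.007835613195296062 Fbed -4.817253612397527
[295 212]
```

View pics/s4.png

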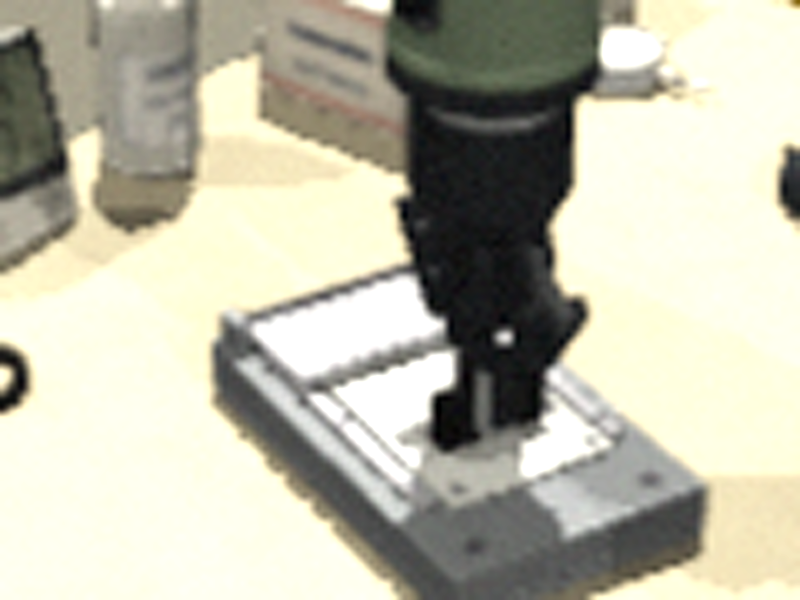

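The view shows the cover flat between the guides, with its far edge running under the leaf at about (380,370). The leaf is level and the forces are small, so I keep sliding toward the stop.

{"op": "jog_arm", "data": {
  "moves": [
    [[0, 0, 0, 0, 0.04, 0, -1], [0, 0, 0, 0, 0.06, 0, -1], [0, 0, 0, 0, 0.06, 0, -1], [0, 0, 0, 0, 0.06, 0, -1], [0, 0, 0, 0, 0.06, 0, -1], [0, 0, 0, 0, 0.02, 0, -1], [0, 0, 0, 0, 0, 0, -1], [0, 0, 0, 0, 0, 0, -1], [0, 0, 0, 0, 0, 0, -1], [0, 0, 0, 0, 0, 0, -1]]
  ]
}}

```text
t: 13.35
tcp_pos: [0.4839, 0.021, 0.042]
tcp_rot: [0.788, 0.615, -0.0, -0.0]
wrist_force: [-5.2, 2.1, 10.3]
width: 0.0125
grip_force: 80.3
```

Run:
```python
from h import *
from plant import arm
s,m=st(arm);bed(s)
```

```text
t 13.35 tcp [0.4839 0.021  0.042 ] a 75.91 zax [-3.e-04 -0.e+00 -1.e+00] F [-5.2  2.1 10.3] T [ 0.32  1.08 -0.07] w 0.0125 g 80.3 q [ 0.12  0.64 -0.38  2.08  0.47  0.5  -0.85]
bed xy mm -17.997715646471228 0.06845322998986961 Fbed -5.5402666473553355
```

Creep on to meet the stop.

{"op": "jog_arm", "data": {
  "moves": [
    [[0, 0, 0, 0, 0.02, 0, -1], [0, 0, 0, 0, 0.02, 0, -1], [0, 0, 0, 0, 0.01, 0, -1], [0, 0, 0, 0, 0, 0, -1], [0, 0, 0, 0, 0, 0, -1], [0, 0, 0, 0, 0, 0, -1], [0, 0, 0, 0, 0, 0, -1], [0, 0, 0, 0, 0, 0, -1], [0, 0, 0, 0, 0, 0, -1], [0, 0, 0, 0, 0, 0, -1]]
  ]
}}

```text
t: 14.35
tcp_pos: [0.4855, 0.0205, 0.042]
tcp_rot: [0.788, 0.615, -0.001, -0.0]
wrist_force: [-11.1, 3.5, 16.5]
width: 0.0123
grip_force: 81.2
```

Run:
```python
from h import *
from plant import arm
s,m=st(arm);bed(s)
```

```text
t 14.35 tcp [0.4855 0.0205 0.042 ] a 75.93 zax [-1.7e-03 -2.0e-04 -1.0e+00] F [-11.1   3.5  16.5] T [ 0.67  2.33 -0.07] w 0.0123 g 81.2 q [ 0.12  0.64 -0.38  2.08  0.47  0.51 -0.85]
bed xy mm -16.332867486005938 0.020443361172324884 Fbed -11.600764239642107
```

{"op": "jog_arm", "data": {
  "moves": [
    [[0, 0, 0, 0, 0.01, 0, -1], [0, 0, 0, 0, 0.01, 0, -1], [0, 0, 0, 0, 0, 0, -1], [0, 0, 0, 0, 0, 0, -1], [0, 0, 0, 0, 0, 0, -1], [0, 0, 0, 0, 0, 0, -1], [0, 0, 0, 0, 0, 0, -1], [0, 0, 0, 0, 0, 0, -1], [0, 0, 0, 0, 0, 0, -1], [0, 0, 0, 0, 0, 0, -1]]
  ]
}}

```text
t: 15.35
tcp_pos: [0.4855, 0.0205, 0.042]
tcp_rot: [0.788, 0.615, -0.001, -0.001]
wrist_force: [-18.1, 6.6, 26.6]
width: 0.0125
grip_force: 82.3
```

Run:
```python
from h import *
from plant import arm
s,m=st(arm);bed(s)
```

```text
t 15.35 tcp [0.4855 0.0205 0.042 ] a 75.95 zax [-3.2e-03 -4.0e-04 -1.0e+00] F [-18.1   6.6  26.6] T [ 1.1   3.75 -0.03] w 0.0125 g 82.3 q [ 0.12  0.64 -0.38  2.08  0.47  0.51 -0.85]
bed xy mm -16.271721656255185 0.005651404627758563 Fbed -19.15244781750337
```

{"op": "jog_arm", "data": {
  "moves": [
    [[0, 0, 0, 0, -0.01, 0, -1], [0, 0, 0, 0, -0.015, 0, -1], [0, 0, 0, 0, 0, 0, -1], [0, 0, 0, 0, 0, 0, -1], [0, 0, 0, 0, 0, 0, -1], [0, 0, 0, 0, 0, 0, -1], [0, 0, 0, 0, 0, 0, -1], [0, 0, 0, 0, 0, 0, -1], [0, 0, 0, 0, 0, 0, -1], [0, 0, 0, 0, 0, 0, -1]]
  ]
}}

```text
t: 16.35
tcp_pos: [0.4855, 0.0205, 0.042]
tcp_rot: [0.788, 0.615, -0.001, -0.0]
wrist_force: [-9.5, 2.7, 15.9]
width: 0.0129
grip_force: 81.0
```

Run:
```python
from h import *
from plant import arm
s,m=st(arm);bed(s)
c=arm.get_calibration("wrist");im=arm.camera("wrist")
cv2.imwrite("pics/w5.png",cv2.convertScaleAbs(cv2.resize(im[:,:,::-1],(800,600),interpolation=cv2.INTER_CUBIC),alpha=1.2))
arm.camera("scene");s,m=st(arm)
```

```text
t 16.35 tcp [0.4855 0.0205 0.042 ] a 75.93 zax [-1.3e-03 -2.0e-04 -1.0e+00] F [-9.5  2.7 15.9] T [ 0.49  1.86 -0.05] w 0.0129 g 81.0 q [ 0.12  0.64 -0.38  2.08  0.47  0.51 -0.85]
bed xy mm -16.327846095981858 0.01937442458389664 Fbed -9.831166526858727
t 16.45 tcp [0.4855 0.0205 0.042 ] a 75.93 zax [-1.2e-03 -2.0e-04 -1.0e+00] F [-9.3  2.8 15.3] T [ 0.52  1.93 -0.03] w 0.0125 g 81.0 q [ 0.12  0.64 -0.38  2.08  0.47  0.51 -0.85]
```

View pics/w5.png

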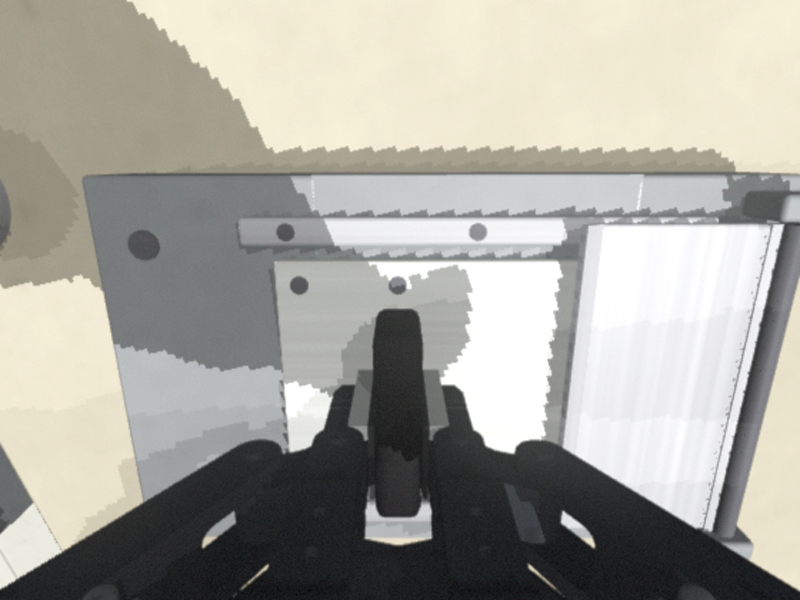

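The cover's far edge is under the level leaf at about x=575. The cover is parallel to the guide, with its near edge at (275,262) about 10 mm behind the guide's front end (239,235), as a closed cover should be. It is against the stop and pressed down with about 16 N, so I hand it in.

```bash
python3 -c "
from plant import arm
print(arm.finish_job())"
```

```text
the job is handed in; nothing more can be done
None
```

The job is handed in at about 16.5 s of the 46 s: the cover lies flat on the rim, tucked under the level leaf and against the end stop, still held by its bar and pressed down with about 16 N.

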